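# Raise the glue booth's sash to its pointer

### The arm

A 6-joint arm with a two-finger parallel gripper is mounted at the origin on the work surface. World frame = base frame: x ahead of the robot, y to its left, z up, the work surface at z = 0. Lengths are in m, angles in rad, forces in N, time in s.
With the tool pointing down it reaches from about 0.3 to 0.75 m from the base axis. Payload 8.5 kg.
Tool frame: the origin (TCP) lies midway between the tips of the shut fingers; the grasp point (between the pads) lies 19 mm behind it; x points along the fingers, y is the direction in which the jaws open and shut, and the axes are right-handed (so a half turn about x gives the same grasp; the last joint's range is limited). The gripper opens to 88 mm and grips with 3 to 60 N. Pads are 18 mm wide; open, the fingers measure 123 mm over their backs; the gripper's body (75 mm by 187 mm) begins 45 mm behind the grasp point.
Start: joints at [0.91, 0.381, 1.297, -0, 1.464, -0.215], TCP at [0.237, 0.496, 0.239] pointing down, gripper open.
Joint ranges: [-3.11, 3.11], [-0.89, 2.33], [0.22, 2.48], [-1.42, 4.56], [0.17, 2.85], [-2.88, 2.88]. Speed limits (rad/s): [2.39, 2.39, 3.14, 3.14, 3.14, 3.14].

### API

Orientations are given as a unit quaternion [w, x, y, z].
In Python, from station import * gives the robot as it stands. The module is installed in compiled form; this text tells all that it offers.
- The arm moves only by the shell command python3 -m crank 'ROWS'. ROWS is JSON, a list of rows, each a list of 3 entries, a list of its own where there are three numbers: the shift along the tool's x, y, z as a fraction of full scale, then the turn, a rotation vector about the tool's x, y, z as a fraction of full scale, then the gripper command: -1 is fully open, 1 is shut, values between are in proportion. In form: [[[dx, dy, dz], [ax, ay, az], claw], ...]. A call has 1 to 8 rows; each row shifts and turns the commanded pose from where the row before left it, along the tool's axes as they then stand; what a row does not reach is not made up. Full scale, the value 1, is 0.25 m for a shift and pi/2 rad for a turn. A row lasts 1/10 s, in which the tool goes at most 50 mm and 8.59 degrees, less where a joint would pass 70% of its speed; a pose out of reach is approached as far as the arm can. A call with a number of a shift or a turn outside -1 to 1 is refused whole. A call with a gripper value outside its range is refused whole. The fingers move at their own pace and stop on an object; the grip force is fixed at half the most. Time passes only in rows, so rows that do not move let the fingers close. It gives the time, the measured TCP pose, the force and the opening at its end, in the units of the state.
- sense(): the state, without advancing time (a new reading comes with each control period).
- grab_frame(name): name is "scene" or "top" or "wrist"; returns a dict with "pixels" (400x640x3 uint8, red, green, blue), "camera_matrix" (3x3 intrinsics, pixels), "world_to_cam" (4x4, takes a point from world to camera coordinates); the wrist camera has in their place "mount" (4x4, takes a point from camera to tool coordinates, whose origin is the TCP and whose axes are the tool frame's). Camera axes: x right, y down, z forward; pixel columns grow to the right and rows downward; lengths in m; the calibration is good to about 2 mm. A picture is of the moment at which its call begins: read the wrist's pose just before it. There is no depth.
- sign_off(): hands the job in, once; it reports no verdict.
The state is a dict: "time": time; "qpos": joint angles; "dq": joint speeds; "joint_torque": joint torques, N m; "tcp_pos": TCP position; "eef_rot": TCP orientation; "ft_force": force on the tool from outside, world axes, zero at the start; "torque": the same for the moment, N m; "width": opening from 0.0 (shut) to 1.0 (fully open).
Only numpy, scipy, OpenCV 4.12 (cv2) and the standard library are available. Lean on these libraries where they do the work, as an engineer would, in place of code of your own. Each camera call takes 0.05 s, during which the arm holds its last target. There are 200 camera calls.

### The job

Open the front window of the bench-top glue booth to its working height: with the fingertips under the window's projecting lip, push it up until the lip is level with the pointer clamped on the side rail, then take the hand away. Only push from beneath: do not pinch the lip or touch the rubber strip on top of it, and leave the pointer and the things on the bench where they are.

Things in the scene. Friction and masses are not known exactly. Their poses are not given: they have to be found in the camera images.
- booth: Fixed glue booth, 340 deep, 370 wide, 385 mm high, clear panels. Origin: centre of its underside, on the bench; z up; the window faces its -x. Window and its two aluminium rails (22 mm wide, at y = +166 and -166 mm) lean back: up along them is (0.5, 0, 0.866) in this frame. Grey sill in front to 55 mm above the bench; dark counterweight tube, 32 mm diameter, at x = +130, y = +196 mm.
- sash (a joint): How far the window has slid up its rails from closed, in m along them (0 to 0.19); it starts part open. The clear window (304 wide, 140 mm high) is balanced by a hidden counterweight: it stays where it is left, and some 2 to 6 N along the rails, a little more at speed, moves it. Its lip is level with the pointer when this equals pointer.
- lip (a point): Aluminium lip on the window's bottom edge: flat bar 260 long (y), 46 deep, 10 mm thick, projecting square to the window, so to the front and 30 degrees upwards; underside free, reached from the front and below. Origin: in the window's plane, mid length and thickness. x points into the booth, square to the window: lip from x = -2 to -48 mm. z up along the rails: underside -5, top +5 mm.
- lip_edge (a point): Middle of the lip's front edge, at half its thickness (x = -48 mm on the lip); the same axes as the lip. The lower front corner is 5 mm below it along the lip's z.
- lip_end (a point): Middle of the lip's right end (y = -130 mm), the end next to the pointer; the same axes as the lip.
- strip (a point): Black rubber strip, 250 x 36 x 4 mm, stuck on top of the lip; its front edge lies 4 mm behind the lip's front edge. Not to be pressed. This point: middle of its top face; same axes as the lip.
- pointer (a joint): Setting of the pointer along the rails, in m, on the same scale as sash. It stays as set unless pushed hard.
- pointer_tip (a point): Tip of the small steel pointer (flat, 6 mm thick, pointing at the lip's end) on a dark 30 x 30 x 34 mm clamp on the right rail (booth's -y side), in front of the window, about 15 mm sideways of the lip's right end when level. Axes as the lip's: z up along the rails. The lip is level when point lip_end is at z = 0 in this frame.
- glue: White glue bottle with red cap, 52 mm diameter, 125 mm tall, standing on the bench in front of the booth, to its left. Origin: centre of underside.
- jar: Glass jar with a steel lid, 60 mm diameter, 75 mm tall, standing in front of the booth, to its right. Origin: centre of underside.
- weight: Bare aluminium-coloured metal weight, a block 90 x 55 x 40 mm high, lying on the bench farther right. Origin: centre of underside.
There are look-alikes about, which are no part of the job. Leave any orange look-alike of the weight alone.

How it is judged:
By the outcome, as a careful person would: the job done as asked, in the order asked, and still so for the second after the job is handed in, with the robot touching nothing.
It also fails if it takes over 38 s, if anything falls off the work surface, if the arm or the gripper's body presses on something with over 40 N, if the wrist force passes 120 N, or if a joint passes its speed limit or range.

## Working session

There is one attempt and no reset: what is moved stays moved. The work goes in short steps, Python scripts to look and compute and a shell command to move; the robot and the scene stay as the last step left them, time stands still between calls to the robot, and variables do not carry over. Pictures are saved under pics/ and viewed, about 8 in all and at most 12, crops included, and the job is handed in when it is done.

```bash
mkdir -p pics; cat > h.py <<'E'
from station import *
import numpy as np, cv2
from scipy.spatial.transform import Rotation as R
def save(f,n,crop=None,s=1):
    im=cv2.cvtColor(f["pixels"],cv2.COLOR_RGB2BGR)
    if crop: x0,y0,x1,y1=crop; im=im[y0:y1,x0:x1]
    if s!=1: im=cv2.resize(im,None,fx=s,fy=s,interpolation=cv2.INTER_CUBIC)
    cv2.imwrite("pics/"+n,im)
def w2c(f,st=None):
    if "world_to_cam" in f: return np.array(f["world_to_cam"])
    q=st["eef_rot"]; T=np.eye(4); T[:3,:3]=R.from_quat([q[1],q[2],q[3],q[0]]).as_matrix(); T[:3,3]=st["tcp_pos"]
    return np.linalg.inv(T@np.array(f["mount"]))
def ray(K,W,u,v):
    C=np.linalg.inv(W); d=C[:3,:3]@np.linalg.inv(K)@[u,v,1]; return C[:3,3],d/np.linalg.norm(d)
def plane(K,W,u,v,z):
    o,d=ray(K,W,u,v); return o+d*(z-o[2])/d[2]
def proj(K,W,p):
    p=np.atleast_2d(p); c=(W[:3,:3]@p.T).T+W[:3,3]; q=(K@c.T).T; return q[:,:2]/q[:,2:]
def tri(rays):
    A=sum(np.eye(3)-np.outer(d,d) for o,d in rays); b=sum((np.eye(3)-np.outer(d,d))@o for o,d in rays); return np.linalg.solve(A,b)
E
python3 - <<'E'
from h import *
import pickle
s=sense();print(s)
D={}
for n in("scene","top","wrist"):
    f=grab_frame(n);D[n]=f;save(f,n+"0.png")
    print(n,np.round(f["camera_matrix"],1).tolist(), np.round(np.linalg.inv(w2c(f,s)),3).tolist())
pickle.dump((s,D),open("f0.pkl","wb"))
E
```

```text
{'time': 0.0, 'qpos': array([ 9.09704462e-01,  3.81143587e-01,  1.29829320e+00, -4.17998281e-05,
        1.46361051e+00, -2.15317082e-01]), 'dq': array([-0.00025835, -0.00275041,  0.0014567 , -0.00149095, -0.00072532,
        0.00038556]), 'joint_torque': array([ 1.15525545e-03, -4.37932456e+01, -2.24558222e+01,  7.14229862e-02,
        3.52232717e-02, -1.30840212e-04]), 'tcp_pos': array([0.23696452, 0.49599574, 0.23815498]), 'eef_rot': array([ 0.68941052,  0.15582996,  0.68982036, -0.15677382]), 'ft_force': array([0.69811241, 0.23458205, 0.36391288]), 'torque': array([0.01864253, 0.03302866, 0.00603805]), 'width': 0.9998647651820411}
scene [[444.1, 0.0, 320.0], [0.0, 444.1, 205.4], [0.0, 0.0, 1.0]] [[-0.014, 0.811, -0.585, 1.082], [1.0, 0.019, 0.002, -0.057], [0.013, -0.585, -0.811, 0.868], [0.0, 0.0, 0.0, 1.0]]
top [[447.4, 0.0, 315.6], [0.0, 447.4, 200.0], [0.0, 0.0, 1.0]] [[0.024, -0.993, 0.113, 0.402], [-1.0, -0.023, 0.006, -0.06], [-0.004, -0.113, -0.994, 1.319], [0.0, 0.0, 0.0, 1.0]]
wrist [[322.6, 0.0, 319.7], [0.0, 322.6, 192.5], [0.0, 0.0, 1.0]] [[0.431, 0.856, 0.285, 0.163], [0.902, -0.408, -0.138, 0.531], [-0.002, 0.316, -0.949, 0.384], [0.0, 0.0, 0.0, 1.0]]
```

View pics/scene0.png

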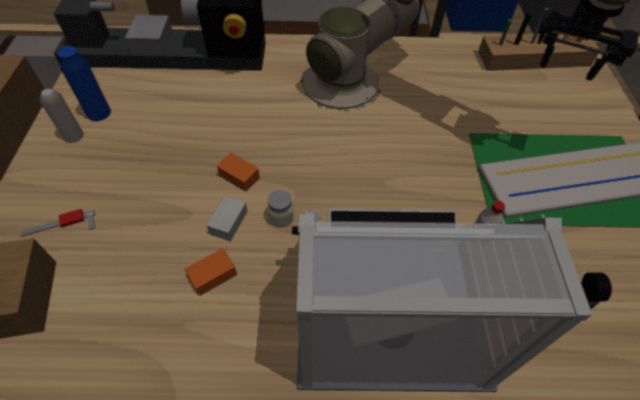

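View pics/top0.png

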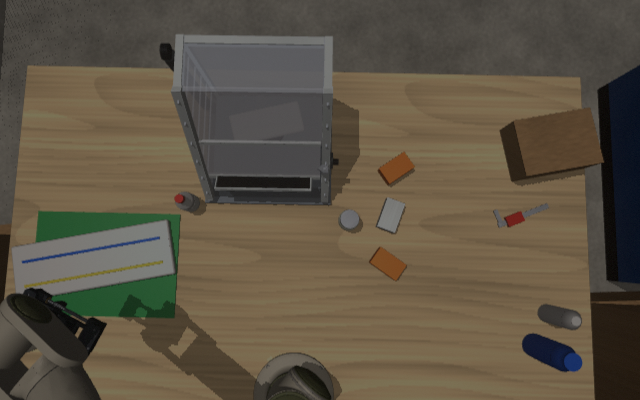

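The scene view shows the booth facing the robot, with the black strip at about (330–455, 217) and the pointer at about (296, 230). In the top view the strip is at (215–311, 183), the pointer at (335, 161), the glue at (187, 202) and the jar at (349, 219). I'll zoom both views in one picture.

```bash
python3 - <<'E'
from h import *
import pickle
s,D=pickle.load(open("f0.pkl","rb"))
a=D["top"]["pixels"][140:215,160:360]; b=D["scene"]["pixels"][200:275,280:480]
im=np.vstack([cv2.resize(np.clip(x.astype(float)*1.8,0,255).astype(np.uint8),(800,300),interpolation=cv2.INTER_CUBIC) for x in(a,b)])
cv2.imwrite("pics/zoom0.png",im[:,:,::-1])
for n,(x0,y0,x1,y1) in dict(top=(205,170,320,200),scene=(322,205,465,228)).items():
    g=cv2.cvtColor(D[n]["pixels"],cv2.COLOR_RGB2GRAY)[y0:y1,x0:x1]
    m=(g<28).astype(np.uint8)
    k,l,st,c=cv2.connectedComponentsWithStats(m); i=1+st[1:,4].argmax()
    r=cv2.minAreaRect(np.argwhere(l==i)[:,::-1].astype(np.float32)); print(n,st[i],(cv2.boxPoints(r)+[x0,y0]).round(1).tolist())
E
```

```text
top [ 12   7  93  11 886] [[216.9, 185.9], [217.1, 176.1], [309.1, 177.8], [308.9, 187.5]]
scene [  10    7  122   10 1052] [[331.9, 219.9], [332.0, 211.3], [453.1, 213.0], [453.0, 221.7]]
```

View pics/zoom0.png

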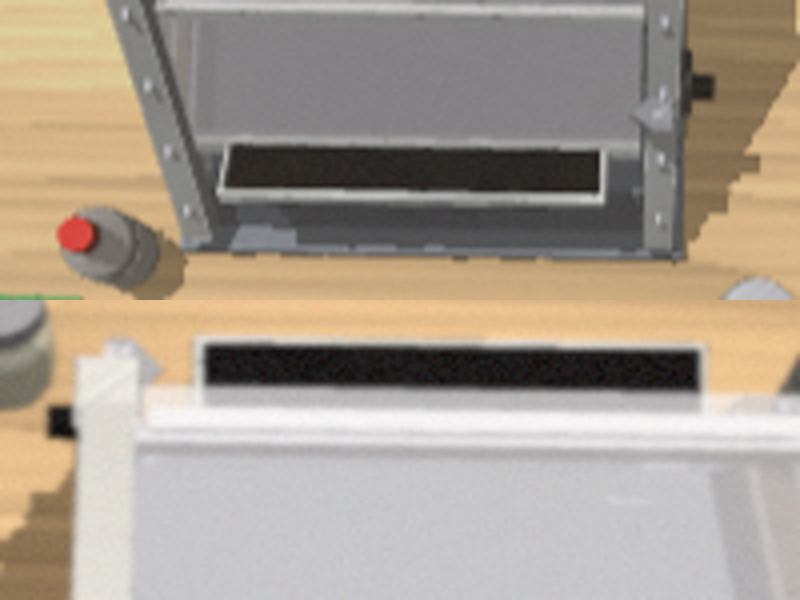

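The zoom gives the strip's front corners. In the top view they are at (216.3, 187.0) and (310.2, 188.2), and in the scene view at (455.7, 212) and (331.5, 211.3). The pointer tip is at top (318.5, 168.8) and scene (320, 217.5).

```bash
cat > m.py <<'E'
from h import *
import pickle
s,D=pickle.load(open("f0.pkl","rb"))
KT,WT=np.array(D["top"]["camera_matrix"]),w2c(D["top"]); KS,WS=np.array(D["scene"]["camera_matrix"]),w2c(D["scene"])
def t2(a,b): 
    p=tri([ray(KT,WT,*a),ray(KS,WS,*b)]); return p, (np.linalg.norm(proj(KT,WT,p)-a)+np.linalg.norm(proj(KS,WS,p)-b))/2
E
python3 - <<'E'
from m import *
L,eL=t2((216.3,187.0),(455.7,212)); Rr,eR=t2((310.2,188.2),(331.5,211.3)); P,eP=t2((318.5,168.8),(320,217.5))
print(L,eL,Rr,eR,P,eP,np.linalg.norm(L-Rr))
y=L-Rr; yaw=np.arctan2(-y[0],y[1]); print("yaw",np.degrees(yaw))
B=R.from_euler('z',yaw).as_matrix()
lx=B@[.866,0,-.5]; lz=B@[.5,0,.866]; ly=B@[0,1,0]
O=(L+Rr)/2+0.044*lx-0.009*lz   # strip front mid: x=-44, z=+9
E=O-0.130*ly
print("lip O",O,"edge",O-0.048*lx,"end",E)
d=E-P; print("end-pointer in lip axes",d@lx,d@ly,d@lz)
# booth front bottom corners on bench; objects
for n,uv,z in(("sillL",(206,201.5),.055),("sillR",(331,204.5),.055),("cap",(179.5,198.5),.125),("jar",(349,218),.075)): print(n,plane(KT,WT,*uv,z))
E
```

```text
[0.56518696 0.21559731 0.13841561] 1.1730977809346692 [ 0.56766338 -0.03461092  0.13597013] 1.2278437528857207 [ 0.61266851 -0.0566553   0.17907225] 0.8172481826750122 0.2502324369090143
yaw 0.5670612746195867
lip O [0.60002752 0.09082577 0.10739887] edge [0.55846156 0.09041438 0.13139887] end [ 0.60131412 -0.03916786  0.10739887]
end-pointer in lip axes 0.026154157060165936 0.017598955573713264 -0.06765952684912241
sillL [0.53388367 0.25954178 0.055     ]
sillR [ 0.53361451 -0.09611394  0.055     ]
cap [0.53300842 0.31359185 0.125     ]
jar [ 0.49490723 -0.14640531  0.075     ]
```

The lip must rise about 68 mm, and the booth's yaw is about 0.6°. I'll push with shut fingers laid parallel to the lip's underside, pointing 30° downward, at mid-length. Next is working out the moves.

```bash
cat > plan.py <<'E'
from h import *
B=R.from_euler('z',np.radians(.57)).as_matrix()
lx=B@[.866,0,-.5]; lz=B@[.5,0,.866]; ly=B@[0,1,0]
O=np.array([.600,.0908,.1074])
RT=[np.c_[lx,ly,lz],np.c_[lx,-ly,-lz]]
def cur(s=None):
    s=s or sense(); q=s["eef_rot"]; return np.array(s["tcp_pos"]),R.from_quat([q[1],q[2],q[3],q[0]]).as_matrix(),s
def shift(target):
    p,M,s=cur(); return M.T@(np.array(target)-p)/0.25
def lipc(p): d=np.array(p)-O; return np.round(1000*np.array([d@lx,d@ly,d@lz]),1)
def rot():
    p,M,s=cur(); return [R.from_matrix(M.T@T).as_rotvec()/(np.pi/2) for T in RT]
E
python3 - <<'E'
from plan import *
p,M,s=cur(); print(M.round(3)); f=grab_frame("wrist"); print(np.round(f["mount"],3))
print("shift",shift([.46,.09,.29])," rot",rot())
E
```

```text
[[-0.001  0.431  0.902]
 [-0.001  0.902 -0.431]
 [-1.    -0.001 -0.   ]]
[[ 0.    -0.317  0.949 -0.146]
 [ 1.     0.    -0.    -0.001]
 [-0.     0.949  0.317 -0.082]
 [ 0.     0.     0.     1.   ]]
shift [-0.20581963 -1.08134422  1.50511425]  rot [array([-0.26265937, -0.65490419,  0.15227857]), array([1.50485982, 0.20211387, 0.8692308 ])]
```

```bash
python3 -m crank '[[[-0.04,-0.09,0.12],[0,0,0],1],[[-0.04,-0.09,0.12],[0,0,0],1],[[-0.04,-0.09,0.12],[0,0,0],1],[[-0.04,-0.09,0.12],[0,0,0],1],[[-0.04,-0.09,0.12],[0,0,0],1],[[0,-0.09,0.12],[0,0,0],1],[[0,-0.09,0.12],[0,0,0],1],[[0,-0.09,0.12],[0,0,0],1]]'; python3 -m crank '[[[0,-0.09,0.12],[0,0,0],1],[[0,-0.09,0.12],[0,0,0],1],[[0,-0.09,0.12],[0,0,0],1],[[0,-0.09,0.12],[0,0,0],1],[[0,0,0],[0,0,0],1]]'; python3 - <<'E'
from plan import *
p,M,s=cur(); print(p,s["qpos"].round(3),"shift",shift([.46,.09,.29])," rot",rot()[0])
E
```

```text
time: 1.0
tcp_pos: [0.3764, 0.2289, 0.2888]
eef_rot: [0.69, 0.156, 0.69, -0.156]
ft_force: [0.6, -0.1, -0.5]
width: 0.302
time: 1.5
tcp_pos: [0.447, 0.0944, 0.2883]
eef_rot: [0.689, 0.158, 0.689, -0.158]
ft_force: [0.3, -1.1, 0.5]
width: 0.006
[0.44701794 0.09438256 0.28827947] [-5.200e-02  1.800e-01  1.440e+00 -1.000e-03  1.522e+00 -1.172e+00] shift [-0.00689289  0.00680475  0.05438196]  rot [-0.26520562 -0.65459374  0.15372402]
```

```bash
python3 -m crank '[[[0,0,0],[-0.033,-0.082,0.019],1],[[0,0,0],[-0.033,-0.082,0.019],1],[[0,0,0],[-0.033,-0.082,0.019],1],[[0,0,0],[-0.033,-0.082,0.019],1],[[0,0,0],[-0.033,-0.082,0.019],1],[[0,0,0],[-0.033,-0.082,0.019],1],[[0,0,0],[-0.033,-0.082,0.019],1],[[0,0,0],[-0.033,-0.082,0.019],1]]';  python3 - <<'E'
from plan import *
p,M,s=cur(); print(p,M.round(3),s["qpos"].round(3)," rot",rot()[0])
pre=O+lx*-.075+lz*-.035+ly*0
print("pre",pre,shift(pre))
E
```

```text
time: 2.3
tcp_pos: [0.4422, 0.1014, 0.2864]
eef_rot: [0.95, 0.017, 0.31, 0.002]
ft_force: [0.4, 0.9, 0.8]
width: 0.004
[0.44221681 0.10143441 0.28642848] [[ 0.807  0.007  0.59 ]
 [ 0.013  0.999 -0.031]
 [-0.59   0.033  0.807]] [-0.082 -0.097  2.065  0.329  0.249 -1.908]  rot [-0.02341105 -0.06847687 -0.00211018]
pre [0.51755408 0.08997977 0.11459   ] [ 0.64821397 -0.0659875  -0.3752737 ]
```

The wrist is near its q5 limit, so I'll fit simple kinematics to the readings. That will show which finger yaw, kept in the lip's plane, is feasible along the whole push.

```bash
cat > kin.py <<'E'
from plan import *
from scipy.optimize import least_squares
c3=sense()
data=[([.9097,.3811,1.2983,0,1.4636],[.23696,.49600,.23815]),([-.052,.180,1.440,-.001,1.522],[.44702,.09438,.28828]),(list(c3["qpos"][:5]),c3["tcp_pos"])]
def Rw(q): return R.from_euler('ZYZY',[q[0],q[1]+q[2],q[3],q[4]]).as_matrix()
def fk(q,k):
    a,b,h,L=k; e=a*np.sin(q[1])+b*np.sin(q[1]+q[2]); z=h+a*np.cos(q[1])+b*np.cos(q[1]+q[2])
    return np.array([e*np.cos(q[0]),e*np.sin(q[0]),z])+L*Rw(q)[:,2]
g=least_squares(lambda k:np.concatenate([fk(q,k)-p for q,p in data]),[.4,.4,.3,.25]); K=g.x
if __name__=="__main__":
    print(K,np.abs(g.fun).max())
    for a in(-30,-25,25,30,35,40):
      for sx,sz in((-.075,-.035),(-.022,-.017),(-.022,.050)):
        A=np.radians(a); t=np.cos(A)*lx+np.sin(A)*ly; p=O+sx*lx+sz*lz
        best=None
        for q0 in([-.1,.2,1.7,1.5,.5],[-.1,.2,1.7,-1,.5],[-.1,.2,1.7,3,.5]):
            r=least_squares(lambda q:np.r_[(fk(q,K)-p)*5,Rw(q)[:,2]-t],q0,bounds=([-3.1,-.88,.23,-1.41,.18],[3.1,2.32,2.47,4.55,2.84]))
            if best is None or r.cost<best.cost: best=r
        print(a,sx,sz,best.x.round(2),"cost %.1e"%best.cost)
E
python3 kin.py
```

```text
Traceback (most recent call last):
  File "kin.py", line 9, in <module>
    g=least_squares(lambda k:np.concatenate([fk(q,k)-p for q,p in data]),[.4,.4,.3,.25]); K=g.x
  File "kin.py", line 9, in <lambda>
    g=least_squares(lambda k:np.concatenate([fk(q,k)-p for q,p in data]),[.4,.4,.3,.25]); K=g.x
                                             ~~^^^^^
  File "kin.py", line 8, in fk
    return np.array([e*np.cos(q[0]),e*np.sin(q[0]),z])+L*Rw(q)[:,2]
                                                         ~~^^^
  File "kin.py", line 5, in Rw
    def Rw(q): return R.from_euler('ZYZY',[q[0],q[1]+q[2],q[3],q[4]]).as_matrix()
                      ~~~~~~~~~~~~^^^^^^^^^^^^^^^^^^^^^^^^^^^^^^^^^^^
  File "scipy/spatial/transform/_rotation.pyx", line 1413, in scipy.spatial.transform._rotation.Rotation.from_euler
ValueError: Expected axis specification to be a non-empty string of upto 3 characters, got ZYZY
```

```bash
sed -i "s/R.from_euler('ZYZY',\[q\[0\],q\[1\]+q\[2\],q\[3\],q\[4\]\]).as_matrix()/(R.from_euler('ZYZ',[q[0],q[1]+q[2],q[3]])*R.from_euler('Y',q[4])).as_matrix()/; s/a,b,h,L=k;/a,b,h,L,d=k;/; s/np.array(\[e\*np.cos(q\[0\]),e\*np.sin(q\[0\]),z\])/np.array([e*np.cos(q[0])-d*np.sin(q[0]),e*np.sin(q[0])+d*np.cos(q[0]),z])/; s/.3,.25\])/.3,.25,.117])/" kin.py; python3 kin.py
```

```text
[ 0.57758721  0.32970398 -0.02818176  0.23257078  0.1180365 ] 0.008866288102602926
-30 -0.075 -0.035 [0.24 0.4  2.25 4.24 0.83] cost 1.4e-10
-30 -0.022 -0.017 [0.21 0.47 2.13 4.25 0.8 ] cost 1.4e-10
-30 -0.022 0.05 [0.2  0.42 1.96 4.46 0.71] cost 1.4e-10
-25 -0.075 -0.035 [0.2  0.37 2.28 4.1  0.76] cost 1.6e-10
-25 -0.022 -0.017 [0.17 0.44 2.17 4.1  0.72] cost 1.6e-10
-25 -0.022 0.05 [0.16 0.39 1.99 4.35 0.61] cost 1.6e-10
25 -0.075 -0.035 [-0.39  0.32  2.4   2.01  0.87] cost 1.6e-10
25 -0.022 -0.017 [-0.33  0.4   2.28  2.04  0.83] cost 1.6e-10
25 -0.022 0.05 [-0.3   0.34  2.09  1.83  0.73] cost 1.6e-10
30 -0.075 -0.035 [-0.43  0.34  2.39  1.88  0.95] cost 1.4e-10
30 -0.022 -0.017 [-0.37  0.42  2.26  1.91  0.91] cost 1.4e-10
30 -0.022 0.05 [-0.34  0.36  2.07  1.74  0.83] cost 1.4e-10
35 -0.075 -0.035 [-0.46  0.36  2.37  1.78  1.02] cost 1.1e-10
35 -0.022 -0.017 [-0.4   0.44  2.24  1.81  0.98] cost 1.1e-10
35 -0.022 0.05 [-0.37  0.38  2.06  1.66  0.92] cost 1.1e-10
40 -0.075 -0.035 [-0.49  0.39  2.34  1.68  1.09] cost 8.3e-11
40 -0.022 -0.017 [-0.43  0.47  2.21  1.71  1.06] cost 8.3e-11
40 -0.022 0.05 [-0.39  0.41  2.03  1.6   1.02] cost 8.3e-11
```

```bash
cat > q6.py <<'E'
from kin import *
s=c3; q=s["qpos"]; M=cur(s)[1]
C=R.from_euler('Z',-q[5]).as_matrix()@Rw(q).T@M
print(C.round(2))
for q4,q5,q1,q23,a in((1.9,.9,-.37,2.67,30),(2.04,.83,-.33,2.68,25),(1.83,.73,-.3,2.43,25),(4.25,.8,.21,2.6,-30)):
    A=np.radians(a);t=np.cos(A)*lx+np.sin(A)*ly; T=np.c_[t,np.cross(lz,t),lz]
    X=Rw([q1,0,q23,q4,q5]).T@T@C.T
    print(a,"q6 for z=lz",np.arctan2(X[1,0],X[0,0]).round(2), X[2,2].round(2))
E
python3 q6.py
```

```text
[[-0. -1. -0.]
 [-0.  0. -1.]
 [ 1. -0. -0.]]
30 q6 for z=lz 2.35 1.0
25 q6 for z=lz 2.27 1.0
25 q6 for z=lz 2.6 1.0
-30 q6 for z=lz 0.75 1.0
```

The half-turned grasp (tool z along −lip z) keeps q6 in range, so I'll roll 180° about the tool's x.

```bash
python3 -m crank '[[[0,0,0],[0.09,0,0],1],[[0,0,0],[0.09,0,0],1],[[0,0,0],[0.09,0,0],1],[[0,0,0],[0.09,0,0],1],[[0,0,0],[0.09,0,0],1],[[0,0,0],[0.09,0,0],1],[[0,0,0],[0.09,0,0],1],[[0,0,0],[0.09,0,0],1]]'; python3 -m crank '[[[0,0,0],[0.09,0,0],1],[[0,0,0],[0.09,0,0],1],[[0,0,0],[0.09,0,0],1],[[0,0,0],[0.09,0,0],1],[[0,0,0],[0.09,0,0],1],[[0,0,0],[0.09,0,0],1],[[0,0,0],[0.09,0,0],1],[[0,0,0],[0.09,0,0],1]]' >/dev/null;python3 -m crank '[[[0,0,0],[0.09,0,0],1],[[0,0,0],[0.09,0,0],1],[[0,0,0],[0.09,0,0],1],[[0,0,0],[0.09,0,0],1],[[0,0,0],[0.09,0,0],1],[[0,0,0],[0.09,0,0],1]]'
cat >> plan.py <<'E'
def goal(a):
    A=np.radians(a); t=np.cos(A)*lx+np.sin(A)*ly; return np.c_[t,np.cross(-lz,t),-lz]
def rel(a,target=None):
    p,M,s=cur(); print("tcp",p.round(4),"q",s["qpos"].round(2),"lipc",lipc(p),"F",s["ft_force"].round(1),"t",round(s["time"],2))
    print("rot",(R.from_matrix(M.T@goal(a)).as_rotvec()/(np.pi/2)).round(3))
    if target is not None: print("shift",(M.T@(np.array(target)-p)/.25).round(3))
E
python3 - <<'E'
from plan import *
rel(28,O-.085*lx-.04*lz)
E
```

```text
time: 3.1
tcp_pos: [0.444, 0.1017, 0.2879]
eef_rot: [0.791, 0.526, 0.263, -0.166]
ft_force: [-0.3, 0.4, 0.1]
width: 0.009
time: 4.5
tcp_pos: [0.444, 0.1017, 0.2879]
eef_rot: [-0.005, 0.95, 0.006, -0.311]
ft_force: [0.6, 0.6, 0.2]
width: 0.007
tcp [0.444  0.1017 0.2879] q [-0.08 -0.1   2.06  0.32  0.26  1.22] lipc [-225.2   12.4   78.4] F [0.6 0.6 0.2] t 4.5
rot [-0.025  0.066 -0.307]
shift [0.608 0.059 0.409]
```

```bash
python3 -m crank '[[[0,0,0],[-0.005,0.013,-0.061],1],[[0,0,0],[-0.005,0.013,-0.061],1],[[0,0,0],[-0.005,0.013,-0.061],1],[[0,0,0],[-0.005,0.013,-0.061],1],[[0,0,0],[-0.005,0.013,-0.061],1],[[0,0,0],[0,0,0],1]]'; python3 - <<'E'
from plan import *
rel(28,O-.085*lx-.04*lz)
E
```

```text
time: 5.1
tcp_pos: [0.4393, 0.098, 0.2769]
eef_rot: [-0.043, 0.941, 0.152, -0.299]
ft_force: [-0.2, -0.3, -1.3]
width: 0.006
tcp [0.4393 0.098  0.2769] q [-0.42 -0.09  2.13  1.21  0.7   0.15] lipc [-223.9    8.8   66.5] F [-0.2 -0.3 -1.3] t 5.1
rot [-0.02   0.054 -0.114]
shift [0.553 0.212 0.374]
```

```bash
python3 -m crank '[[[0,0,0],[-0.01,0.027,-0.057],1],[[0,0,0],[-0.01,0.027,-0.057],1],[[0.09,0.03,0.06],[0,0,0],1],[[0.09,0.03,0.06],[0,0,0],1],[[0.09,0.03,0.06],[0,0,0],1],[[0.09,0.03,0.06],[0,0,0],1],[[0,0,0],[0,0,0],1]]'; python3 - <<'E'
from plan import *
rel(28,O-.085*lx-.04*lz)
E
```

```text
time: 5.8
tcp_pos: [0.4896, 0.1172, 0.1754]
eef_rot: [-0.062, 0.934, 0.241, -0.256]
ft_force: [-1.1, 0.2, 0.2]
width: 0.005
tcp [0.4896 0.1172 0.1754] q [-0.41  0.33  2.24  1.8   0.87 -0.67] lipc [-129.3   27.5    3.8] F [-1.1  0.2  0.2] t 5.8
rot [-0.001  0.006  0.003]
shift [0.106 0.181 0.174]
```

```bash
python3 -m crank '[[[0.03,0.06,0.06],[0,0.003,0.001],1],[[0.03,0.06,0.06],[0,0.003,0.001],1],[[0.04,0.06,0.055],[0,0,0],1],[[0,0,0],[0,0,0],1],[[0,0,0],[0,0,0],1]]'; python3 - <<'E'
from plan import *
rel(28,O-.085*lx-.04*lz)
s=sense(); f=grab_frame("wrist"); save(f,"wrist1.png")
import pickle; pickle.dump((s,f),open("f1.pkl","wb"))
K,W=np.array(f["camera_matrix"]),w2c(f,s)
for n,x,y,z in(("lowL",-48,130,-5),("lowR",-48,-130,-5),("topL",-48,130,5),("topR",-48,-130,5)):
    print(n,proj(K,W,O+(x*lx+y*ly+z*lz)/1000))
E
```

```text
time: 6.3
tcp_pos: [0.5055, 0.0884, 0.12]
eef_rot: [-0.061, 0.937, 0.239, -0.248]
ft_force: [-1.2, 0.3, 0.2]
width: 0.005
tcp [0.5055 0.0884 0.12  ] q [-0.48  0.53  2.27  1.92  0.97 -0.95] lipc [-88.1  -1.4 -36.3] F [-1.2  0.3  0.2] t 6.3
rot [ 0.001 -0.005  0.   ]
shift [0.014 0.001 0.015]
lowL [[192.42256652 155.77008436]]
lowR [[643.09742219 217.51019158]]
topL [[190.82263907 142.76004067]]
topR [[650.97677005 194.22718326]]
```

View pics/wrist1.png

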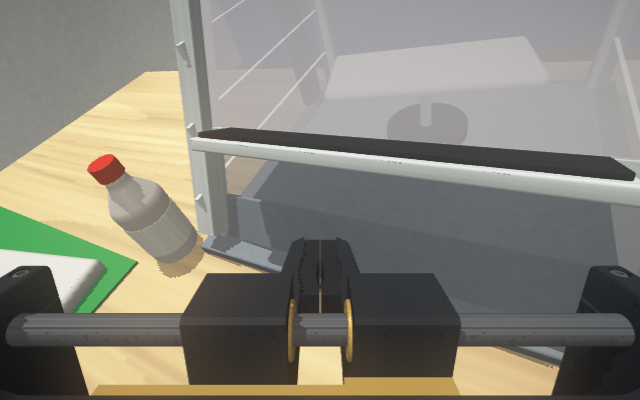

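The picture shows the lip's front face running from (192, 145) to (640, 190), within about 4 px of my prediction. The fingers lie below and in front of it. The wide body's right end would lead into the lip at a 28° yaw. The forearm is now low enough to square up, so I'll yaw back to about 0.

```bash
python3 -m crank '[[[0,0,0],[0,0,0.062],1],[[0,0,0],[0,0,0.062],1],[[0,0,0],[0,0,0.062],1],[[0,0,0],[0,0,0.062],1],[[0,0,0],[0,0,0.062],1],[[0,0,0],[0,0,0],1],[[0,0,0],[0,0,0],1]]'; python3 - <<'E'
from plan import *
rel(0,O-.075*lx-.034*lz)
E
```

```text
time: 7.05
tcp_pos: [0.5066, 0.0888, 0.1207]
eef_rot: [-0.002, 0.967, 0.017, -0.252]
ft_force: [1.0, -0.8, 0.3]
width: -0.001
tcp [0.5066 0.0888 0.1207] q [-0.13  0.48  2.3   2.91  0.7  -1.46] lipc [-87.6  -1.1 -35.2] F [ 1.  -0.8  0.3] t 7.05
rot [ 0.    -0.008  0.016]
shift [ 0.05  -0.003 -0.004]
```

```bash
python3 -m crank '[[[0.08,0,0],[0,-0.008,0.016],1],[[0.08,0,0],[0,0,0],1],[[0.08,0,0],[0,0,0],1],[[0,0,0],[0,0,0],1],[[0,0,0],[0,0,0],1]]'; python3 - <<'E'
from plan import *
rel(0,O-.026*lx-.018*lz)
s=sense(); f=grab_frame("wrist"); save(f,"wrist2.png")
E
```

```text
time: 7.55
tcp_pos: [0.5583, 0.0875, 0.0897]
eef_rot: [0.001, 0.966, 0.002, -0.26]
ft_force: [-0.9, -0.2, -0.2]
width: 0.006
tcp [0.5583 0.0875 0.0897] q [-0.09  0.58  2.17  3.01  0.66 -1.51] lipc [-27.3  -2.8 -36.2] F [-0.9 -0.2 -0.2] t 7.55
rot [-0.001  0.001 -0.003]
shift [ 0.005 -0.011 -0.073]
```

View pics/wrist2.png

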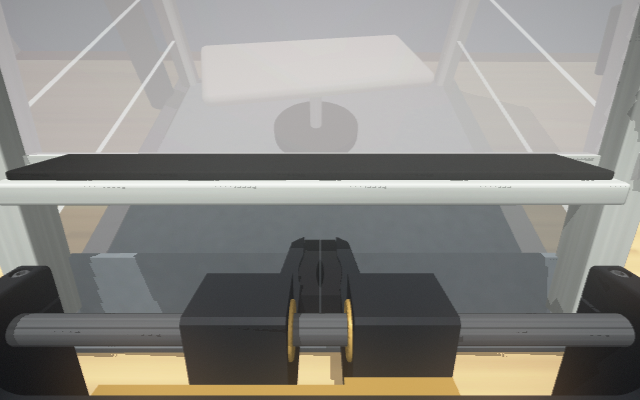

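The fingertips (320, 240) are centred below the lip, whose lower edge is at row 205. I'll raise gently until contact.

```bash
python3 -m crank '[[[0,-0.003,-0.02],[0,0,0],1],[[0,-0.003,-0.02],[0,0,0],1],[[0,0,-0.01],[0,0,0],1],[[0,0,0],[0,0,0],1]]'; for i in 1; do python3 -c "
from plan import *
rel(0)"; done; python3 -m crank '[[[0,0,-0.008],[0,0,0],1],[[0,0,-0.008],[0,0,0],1]]';python3 -m crank '[[[0,0,-0.008],[0,0,0],1],[[0,0,-0.008],[0,0,0],1]]'; python3 -m crank '[[[0,0,-0.008],[0,0,0],1],[[0,0,-0.008],[0,0,0],1]]'; python3 -c "
from plan import *
rel(0)"
```

```text
time: 8.0
tcp_pos: [0.5652, 0.0897, 0.1012]
eef_rot: [0.002, 0.966, 0.002, -0.259]
ft_force: [0.3, 0.5, 0.3]
width: 0.004
tcp [0.5652 0.0897 0.1012] q [-0.08  0.55  2.14  3.01  0.6  -1.51] lipc [-27.1  -0.7 -22.8] F [0.3 0.5 0.3] t 8.0
rot [-0.001  0.    -0.004]
time: 8.2
tcp_pos: [0.567, 0.0896, 0.1039]
eef_rot: [0.002, 0.966, 0.002, -0.26]
ft_force: [0.4, 0.3, -0.5]
width: 0.001
time: 8.4
tcp_pos: [0.5691, 0.0896, 0.1074]
eef_rot: [0.002, 0.966, 0.002, -0.26]
ft_force: [-0.2, 0.1, 0.2]
width: 0.001
time: 8.6
tcp_pos: [0.5711, 0.0896, 0.1109]
eef_rot: [0.002, 0.966, 0.002, -0.26]
ft_force: [0.2, 0.3, 0.7]
width: 0.009
tcp [0.5711 0.0896 0.1109] q [-0.08  0.53  2.12  3.    0.55 -1.5 ] lipc [-26.8  -0.9 -11.4] F [0.2 0.3 0.7] t 8.6
rot [-0.001  0.001 -0.004]
```

```bash
for i in 1; do python3 -m crank '[[[0,0,-0.008],[0,0,0],1],[[0,0,0],[0,0,0],1]]';python3 -m crank '[[[0,0,-0.008],[0,0,0],1],[[0,0,0],[0,0,0],1]]';python3 -m crank '[[[0,0,-0.008],[0,0,0],1],[[0,0,0],[0,0,0],1]]'; done; python3 - <<'E'
from plan import *
rel(0); f=grab_frame("wrist"); save(f,"wrist3.png",(120,100,520,350),2)
E
```

```text
time: 8.8
tcp_pos: [0.5718, 0.0896, 0.1121]
eef_rot: [0.002, 0.966, 0.002, -0.26]
ft_force: [-0.2, -0.5, -3.4]
width: 0.0
time: 9.0
tcp_pos: [0.5729, 0.0896, 0.114]
eef_rot: [0.001, 0.966, 0.002, -0.26]
ft_force: [0.3, -0.4, -4.5]
width: 0.001
time: 9.2
tcp_pos: [0.574, 0.0896, 0.1161]
eef_rot: [0.002, 0.966, 0.002, -0.26]
ft_force: [-0.8, -0.3, -4.4]
width: 0.003
tcp [0.574  0.0896 0.1161] q [-0.08  0.52  2.11  3.    0.53 -1.49] lipc [-26.8  -0.9  -5.5] F [-0.8 -0.3 -4.4] t 9.2
rot [-0.001  0.001 -0.004]
```

View pics/wrist3.png

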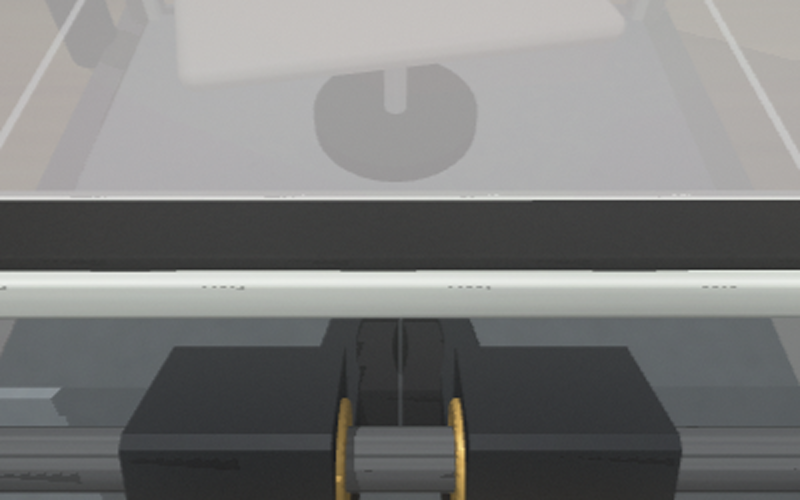

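Contact: about 4.5 N on the fingertips beneath the lip front (the image shows the fingers disappear under the lip edge). Now I'll push up steadily, staying short of the pointer.

```bash
python3 -m crank '[[[0,0,-0.012],[0,0,0],1],[[0,0,-0.016],[0,0,0],1],[[0,0,-0.016],[0,0,0],1],[[0,0,-0.016],[0,0,0],1],[[0,0,-0.016],[0,0,0],1],[[0,0,-0.016],[0,0,0],1],[[0,0,-0.016],[0,0,0],1],[[0,0,-0.016],[0,0,0],1]]';python3 -c "
from plan import *
rel(0)"; python3 -m crank '[[[0,0,-0.016],[0,0,0],1],[[0,0,-0.016],[0,0,0],1],[[0,0,-0.016],[0,0,0],1],[[0,0,-0.012],[0,0,0],1],[[0,0,-0.008],[0,0,0],1],[[0,0,0],[0,0,0],1],[[0,0,0],[0,0,0],1]]'; python3 - <<'E'
from plan import *
import pickle
rel(0); s=sense(); D={n:grab_frame(n) for n in("scene","top","wrist")}; pickle.dump((s,D),open("f2.pkl","wb"))
a=D["top"]["pixels"][145:205,200:350]; b=D["scene"]["pixels"][195:240,280:480]; c=D["wrist"]["pixels"]
e=lambda x,w,h:cv2.resize(np.clip(x.astype(float)*1.6,0,255).astype(np.uint8),(w,h),interpolation=cv2.INTER_CUBIC)
cv2.imwrite("pics/z2.png",np.vstack([e(a,800,320),e(b,800,180)])[:,:,::-1]); save(D["wrist"],"wrist4.png",(440,100,640,250),4)
E
```

```text
time: 10.05
tcp_pos: [0.5896, 0.0898, 0.143]
eef_rot: [0.002, 0.966, 0.002, -0.26]
ft_force: [-2.4, -0.9, -2.8]
width: 0.005
tcp [0.5896 0.0898 0.143 ] q [-0.08  0.46  2.04  2.97  0.41 -1.45] lipc [-26.8  -0.9  25.7] F [-2.4 -0.9 -2.8] t 10.05
rot [-0.001  0.001 -0.004]
time: 10.75
tcp_pos: [0.5985, 0.0899, 0.158]
eef_rot: [0.002, 0.966, 0.002, -0.259]
ft_force: [-1.4, -0.0, -1.4]
width: 0.007
tcp [0.5985 0.0899 0.158 ] q [-0.07  0.43  2.    2.94  0.35 -1.43] lipc [-26.6  -0.9  43.1] F [-1.4 -0.  -1.4] t 10.75
rot [-0.001  0.    -0.004]
```

View pics/z2.png

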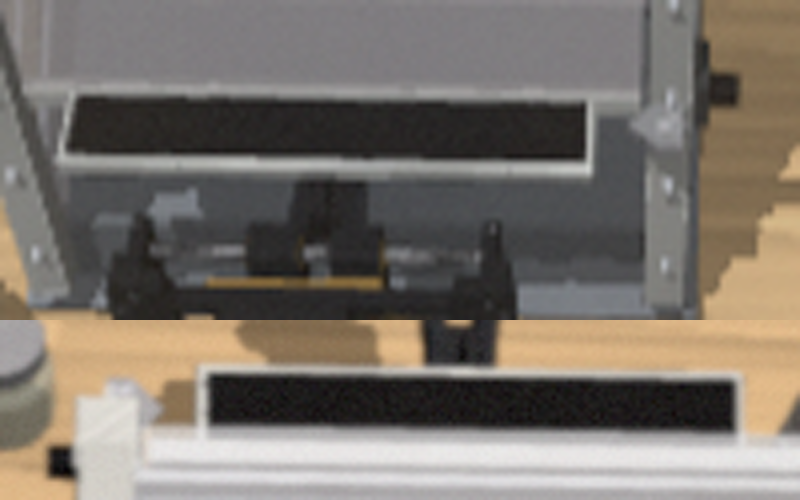

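View pics/wrist4.png

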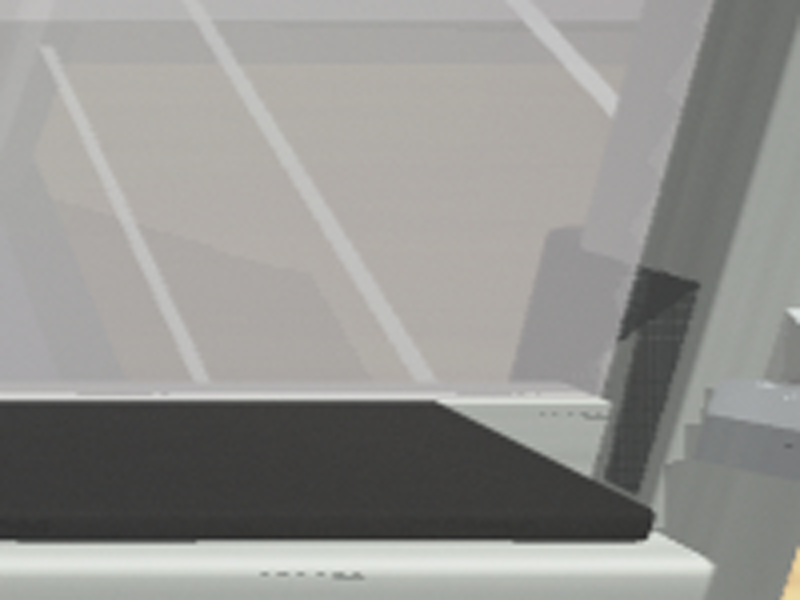

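In the top/scene crop the strip's front corners are now at top (212.2, 174.1) and (310.2, 175), and scene (464.5, 209.5) and (332, 208.5). The wrist crop shows the pointer tip near full-image (612.5, 209) and the lip's top front right corner near (618, 241), so the lip is still below the pointer. Computing the gap both ways.

```bash
cat > gap.py <<'E'
from m import *
from plan import O,lx,ly,lz,lipc
def ts(L,Rr,P):
    L=t2(*L)[0];Rr=t2(*Rr)[0];P=t2(*P)[0]; m=(L+Rr)/2+.044*lx-.009*lz
    print("O",lipc(m),"P",lipc(P),"P-O z",lipc(P)[2]-lipc(m)[2])
def wr(s,f,uv,y):
    K,W=np.array(f["camera_matrix"]),w2c(f,s); o,d=ray(K,W,*uv); k=((y/1000)-(o-O)@ly)/(d@ly); return lipc(o+k*d)
E
python3 - <<'E'
from gap import *
s,D=pickle.load(open("f2.pkl","rb")); f=D["wrist"]
ts(((212.2,174.1),(464.5,209.5)),((310.2,175.),(332,208.5)),((318.5,168.5),(320,217.2)))
print("tip",[wr(s,f,(612.5,v),-147) for v in(206,209,214)], "corner",wr(s,f,(618,240.5),-130),"back",wr(s,f,(591,201),-130))
p=s["tcp_pos"]; print(lipc(p))
K,W=np.array(f["camera_matrix"]),w2c(f,s)
# expected lip now: dz = tcp rise since contact
for dz in(53,):
  for n,x,y,z in(("tf",-48,-130,5),("bf",-48,-130,-5),("stripRF",-44,-125,9),("tb",-2,-130,5)): print(n,proj(K,W,O+(x*lx+y*ly+(z+dz)*lz)/1000))
E
```

```text
O [-0.2 -0.  54.6] P [ -26.6 -147.6   69.4] P-O z 14.800000000000004
tip [array([ -23.5, -147. ,   68.4]), array([ -24., -147.,   67.]), array([ -24.8, -147. ,   64.7])] corner [ -48.  -130.    61.9] back [ -29.7 -130.    73.4]
[-26.6  -0.9  43.1]
tf [[615.43260665 248.71098228]]
bf [[608.88595219 268.79240003]]
stripRF [[598.90194308 236.30500022]]
tb [[544.8478984  209.67545287]]
```

The estimates give 10 to 15 mm left. I'll push 8 mm more and look closer, where the parallax is small.

```bash
python3 -m crank '[[[0,0,-0.008],[0,0,0],1],[[0,0,-0.012],[0,0,0],1],[[0,0,-0.008],[0,0,0],1],[[0,0,-0.004],[0,0,0],1],[[0,0,0],[0,0,0],1],[[0,0,0],[0,0,0],1]]'; python3 - <<'E'
from gap import *
from plan import rel
rel(0); s=sense(); D={n:grab_frame(n) for n in("scene","top","wrist")}; pickle.dump((s,D),open("f3.pkl","wb"))
e=lambda x,w,h:cv2.resize(np.clip(x.astype(float)*1.5,0,255).astype(np.uint8),(w,h),interpolation=cv2.INTER_CUBIC)
a=e(D["wrist"]["pixels"][180:260,560:640],560,560); t=D["top"]["pixels"][155:195,295:335]; b=D["scene"]["pixels"][195:235,305:345]
cv2.imwrite("pics/z3.png",np.hstack([a,np.vstack([e(t,240,280)[:,:,:],e(b,240,280)])])[:,:,::-1])
E
```

```text
time: 11.5
tcp_pos: [0.6022, 0.0899, 0.1646]
eef_rot: [0.002, 0.966, 0.002, -0.259]
ft_force: [0.7, 0.7, -2.8]
width: 0.009
tcp [0.6022 0.0899 0.1646] q [-0.07  0.42  1.99  2.93  0.32 -1.41] lipc [-26.7  -0.9  50.7] F [ 0.7  0.7 -2.8] t 11.5
rot [-0.001  0.001 -0.004]
```

View pics/z3.png

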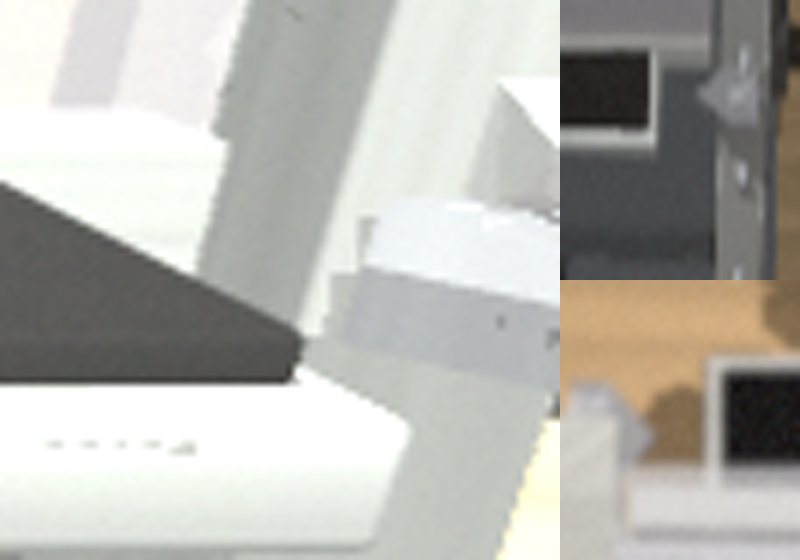

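In the close wrist view the pointer tip's edge runs from crop (365, 260) to (342, 333), whose middle is full-image (610.6, 222.5). The lip's front right corners are at (618.9, 241.1) top and (613.9, 257.9) bottom.

```bash
python3 - <<'E'
from gap import *
s,D=pickle.load(open("f3.pkl","rb")); f=D["wrist"]; print("tcp",lipc(s["tcp_pos"]))
for y in(-145,-147.6): print("tip",y,[wr(s,f,uv,y) for uv in((612.1,217.1),(610.6,222.5),(608.9,227.6))])
print("lip tf/bf",wr(s,f,(618.9,241.1),-130),wr(s,f,(613.9,257.9),-130))
# strip corner right front: top crop (655,130)/7,7 ; scene crop
tR=(295+(651-560)/6,155+129/7); sR=(305+(724-560)/6,195+(372-280)/7)
tP=(295+(700-560)/6,155+95/7); sP=(305+(655-560)/6,195+(436-280)/7)
print(tR,sR,tP,sP)
a=t2(tR,sR);b=t2(tP,sP); print("strip->lip z",lipc(a[0])-[ -44,-125,9],a[1],"P",lipc(b[0]),b[1])
E
```

```text
tcp [-26.7  -0.9  50.7]
tip -145 [array([ -27.1, -145. ,   71.5]), array([ -27.2, -145. ,   68.7]), array([ -27.2, -145. ,   65.9])]
tip -147.6 [array([ -24.5, -147.6,   70.4]), array([ -24.6, -147.6,   67.5]), array([ -24.5, -147.6,   64.7])]
lip tf/bf [ -48.5 -130.    69.5] [ -48.7 -130.    61.4]
(310.1666666666667, 173.42857142857142) (332.3333333333333, 208.14285714285714) (318.3333333333333, 168.57142857142858) (320.8333333333333, 217.28571428571428)
strip->lip z [ 0.2 -0.5 60.9] 1.2284123806448233 P [ -26.5 -146.6   69. ] 1.0732218979244592
```

The wrist view says about 3 mm left and the top/scene pair says 6 to 8 mm. A push can't be undone, so I'll back out (the sash stays put) and view the lip's end and the pointer edge-on with the wrist camera in the lip's own plane, where calibration bias cancels.

```bash
python3 -m crank '[[[0,0,0.03],[0,0,0],1],[[0,0,0.05],[0,0,0],1],[[-0.05,0,0.05],[0,0,0],1],[[-0.08,0.06,0.05],[0,0,0],1],[[0,0.1,0.05],[0,0,0],1],[[0,0.1,0.04],[0,0,0],1],[[0,0.1,0],[0,0,0],1],[[0,0,0],[0,0,0],1]]'; python3 -m crank '[[[0,0,0],[0,0,0],1],[[0,0,0],[0,0,0],1]]' ; python3 - <<'E'
from gap import *
from plan import rel
rel(0,O-.060*lx-.09*ly-.016*lz); s=sense(); f=grab_frame("wrist"); pickle.dump((s,f),open("f4.pkl","wb"))
K,W=np.array(f["camera_matrix"]),w2c(f,s)
print("cam",lipc(np.linalg.inv(W)[:3,3]))
for v in((-48,-130,65),(-26,-145,68)): print(proj(K,W,O+(v[0]*lx+v[1]*ly+v[2]*lz)/1000))
u,v=proj(K,W,O+(-30*lx-137*ly+66*lz)/1000)[0].astype(int)
print(u,v); save(f,"z4.png",(max(u-50,0),max(v-35,0),u+50,v+35),8)
E
```

```text
time: 12.45
tcp_pos: [0.541, -0.0032, 0.1225]
eef_rot: [0.001, 0.966, -0.0, -0.259]
ft_force: [-0.2, -1.2, -0.3]
width: 0.005
time: 12.65
tcp_pos: [0.5405, 0.0004, 0.1227]
eef_rot: [0.002, 0.966, 0.002, -0.259]
ft_force: [0.1, 0.3, -0.2]
width: 0.008
tcp [5.405e-01 4.000e-04 1.227e-01] q [-0.37  0.47  2.22  2.58  0.64 -1.31] lipc [-60.  -89.8 -16.9] F [ 0.1  0.3 -0.2] t 12.65
rot [-0.     0.001 -0.003]
shift [-0.     0.001 -0.004]
cam [-205.7  -89.9   66. ]
[[404.43631994  86.11135159]]
[[422.76963613  79.82026665]]
409 83
```

View pics/z4.png

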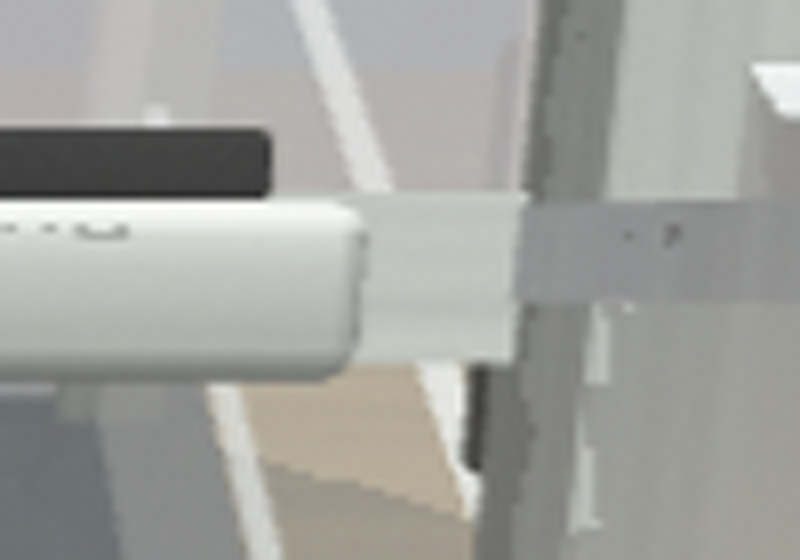

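The picture is edge-on: the lip's front face spans crop rows 202–380 (middle 291) and the pointer spans rows 200–303 (middle 251). At 2.2 and 1.95 px/mm that makes the lip 2.4 mm low, with negligible parallax, agreeing with the earlier wrist estimate. I'll go back under at mid-length to a TCP lip-z of about 53.1 (contact height was 50.7).

```bash
python3 -m crank '[[[0,-0.1,0],[0,0,0],1],[[0,-0.1,-0.04],[0,0,0],1],[[0,-0.1,-0.05],[0,0,0],1],[[0,-0.056,-0.05],[0,0,0],1],[[0.06,0,-0.05],[0,0,0],1],[[0.073,0,0],[0,0,0],1],[[0,0,0],[0,0,0],1],[[0,0,0],[0,0,0],1]]'; python3 - <<'E'
from plan import *
rel(0,O-.0267*lx-.0009*ly+.0531*lz)
E
```

```text
time: 13.5
tcp_pos: [0.5919, 0.0896, 0.1464]
eef_rot: [0.002, 0.966, 0.002, -0.26]
ft_force: [-1.1, -0.3, 0.2]
width: 0.005
tcp [0.5919 0.0896 0.1464] q [-0.08  0.45  2.03  2.96  0.39 -1.44] lipc [-26.5  -1.1  29.7] F [-1.1 -0.3  0.2] t 13.5
rot [-0.     0.002 -0.003]
shift [-0.001 -0.001 -0.094]
```

```bash
python3 -m crank '[[[0,0,-0.03],[0,0,0],1],[[0,0,-0.03],[0,0,0],1],[[0,0,-0.016],[0,0,0],1],[[0,0,0],[0,0,0],1],[[0,0,0],[0,0,0],1]]'; python3 -c "
from plan import *
rel(0,O-.0267*lx-.0009*ly+.0531*lz)"; python3 -m crank '[[[0,0,-0.006],[0,0,0],1],[[0,0,-0.006],[0,0,0],1],[[0,0,-0.004],[0,0,0],1],[[0,0,0],[0,0,0],1],[[0,0,0],[0,0,0],1]]'; python3 -c "
from plan import *
rel(0,O-.0267*lx-.0009*ly+.0531*lz)"
```

```text
time: 14.0
tcp_pos: [0.6022, 0.0888, 0.1634]
eef_rot: [0.002, 0.966, 0.002, -0.259]
ft_force: [0.5, -0.4, 0.1]
width: 0.003
tcp [0.6022 0.0888 0.1634] q [-0.08  0.43  1.99  2.92  0.32 -1.41] lipc [-26.1  -2.   49.6] F [ 0.5 -0.4  0.1] t 14.0
rot [-0.001  0.001 -0.004]
shift [-0.002 -0.004 -0.014]
time: 14.5
tcp_pos: [0.6039, 0.0889, 0.1661]
eef_rot: [0.001, 0.966, 0.002, -0.26]
ft_force: [-2.1, -0.2, -2.8]
width: 0.005
tcp [0.6039 0.0889 0.1661] q [-0.08  0.42  1.98  2.92  0.31 -1.4 ] lipc [-26.   -2.   52.8] F [-2.1 -0.2 -2.8] t 14.5
rot [-0.001  0.002 -0.004]
shift [-0.003 -0.004 -0.001]
```

Reached, with light contact. I'll back out the same way and check edge-on.

```bash
python3 -m crank '[[[0,0,0.03],[0,0,0],1],[[0,0,0.05],[0,0,0],1],[[-0.05,0,0.05],[0,0,0],1],[[-0.08,0.06,0.05],[0,0,0],1],[[0,0.1,0.05],[0,0,0],1],[[0,0.1,0.04],[0,0,0],1],[[0,0.1,0],[0,0,0],1],[[0,0,0],[0,0,0],1]]'; python3 -m crank '[[[0,0,0],[0,0,0],1],[[0,0,0],[0,0,0],1]]' >/dev/null; python3 - <<'E'
from gap import *
from plan import rel
rel(0); s=sense(); f=grab_frame("wrist"); pickle.dump((s,f),open("f5.pkl","wb")); save(f,"z5.png",(359,48,459,118),8)
K,W=np.array(f["camera_matrix"]),w2c(f,s)
print("cam",lipc(np.linalg.inv(W)[:3,3]))
for v in((-48,-130,68),(-48,-130,69),(-26,-145,68),(-26,-145,69)): print(v,proj(K,W,O+(v[0]*lx+v[1]*ly+v[2]*lz)/1000))
E
```

```text
time: 15.3
tcp_pos: [0.5434, -0.0041, 0.1249]
eef_rot: [0.001, 0.966, 0.0, -0.259]
ft_force: [0.1, -0.0, 0.1]
width: 0.005
tcp [ 0.5428 -0.0006  0.125 ] q [-0.37  0.46  2.22  2.57  0.63 -1.29] lipc [-59.1 -90.8 -13.8] F [ 0.2  0.4 -0.3] t 15.5
rot [-0.     0.    -0.003]
cam [-204.9  -90.9   69.1]
(-48, -130, 68) [[402.77083466  86.33262422]]
(-48, -130, 69) [[402.94794275  84.05173471]]
(-26, -145, 68) [[420.81741473  86.02561831]]
(-26, -145, 69) [[421.00662113  84.02507267]]
```

View pics/z5.png

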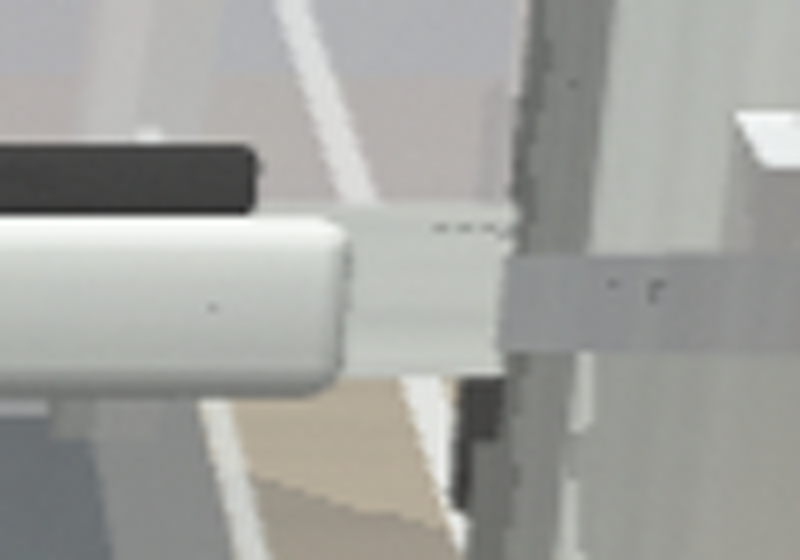

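The lip face now spans rows 215–398 (middle 306) and the pointer spans rows 253–352 (middle 302), which puts both at z ≈ 68.0–68.1 mm, level within about 0.2 mm. I'll retreat a little further and hand in.

```bash
python3 -m crank '[[[-0.08,-0.06,0],[0,0,0],1],[[-0.1,-0.06,0],[0,0,0],1],[[-0.08,-0.06,0],[0,0,0],1],[[0,0,0],[0,0,0],1],[[0,0,0],[0,0,0],1],[[0,0,0],[0,0,0],1]]'; python3 - <<'E'
from plan import *
import pickle
rel(0); s0,D=pickle.load(open("f0.pkl","rb")); f=grab_frame("top")
d=cv2.absdiff(f["pixels"],D["top"]["pixels"]).max(2)
for n,(x0,y0,x1,y1) in dict(glue=(172,190,190,210),jar=(340,208,362,232),weight=(374,196,408,234)).items(): print(n,"mean diff",d[y0:y1,x0:x1].mean().round(1))
print(sign_off())
E
```

```text
time: 16.15
tcp_pos: [0.4871, 0.0432, 0.1571]
eef_rot: [0.002, 0.966, 0.002, -0.259]
ft_force: [-0.1, -0.7, -0.8]
width: 0.003
tcp [0.4871 0.0432 0.1571] q [-0.29  0.32  2.32  2.67  0.58 -1.32] lipc [-123.   -46.5  -13.6] F [-0.1 -0.7 -0.8] t 16.15
rot [-0.001  0.001 -0.004]
glue mean diff 5.4
jar mean diff 5.6
weight mean diff 6.6
the job is handed in; nothing more can be done
None
```

The window is open to the pointer and the job was handed in at about 16 s, with the hand clear of everything. I pushed it up with the shut fingertips flat under the middle of the lip, about 65 mm in two stages, with the force on the wrist about 4.5 N at most in the readings. The hand never touched the strip or the pointer.

- **Level:** after I backed the hand out, an edge-on wrist picture put the lip's mid-thickness at 68.0 mm and the pointer's at 68.1 mm on the same scale. They are level to within about 0.2 mm.
- **A disagreement:** before the final push, the top and scene cameras put the remaining gap at about 8 mm, while the wrist camera said about 2.7 mm. I trusted the edge-on wrist view, because camera calibration errors barely affect it; it gave 2.4 mm.
- **Bench items:** the glue, jar and weight differ from the first top picture only by a small, uniform amount (mean 5 to 7 grey levels). I took that as camera noise and did not look closer. The final readings showed no contact force.

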